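# Stand the tipped stain bottle back up in the reagent tray

## Robot

A 7-joint arm with a two-finger parallel gripper is mounted at the origin on the work surface. World frame = base frame: x ahead of the robot, y to its left, z up, the work surface at z = 0. Lengths are in m, angles in rad, forces in N, time in s.
With the tool pointing down it reaches from about 0.4 to 0.9 m from the base axis. Payload 5.6 kg.
Tool frame: the origin (TCP) lies midway between the tips of the shut fingers; the grasp point (between the pads) lies 19 mm behind it; z points along the fingers, y is the line along which they close (so a half turn about z gives the same grasp; the last joint's range is limited). The gripper opens to 92 mm and grips with 3 to 60 N. Pads are 20 mm wide; open, the fingers measure 128 mm over their backs; the gripper's body (75 mm by 189 mm) begins 69 mm behind the grasp point.
Start: joints at [1.177, 0.468, -0.012, 1.603, 0.006, 1.071, -0.056], TCP at [0.223, -0.61, 0.215] pointing down, gripper open.
Joint ranges: [-2.53, 2.53], [-0.31, 2.02], [-1.57, 1.55], [0.28, 2.44], [-1.29, 4.43], [0.15, 1.84], [-2.92, 2.92]. Speed limits (rad/s): [2.57, 2.57, 3.14, 3.14, 3.14, 3.14, 3.14].

## Interface

Orientations are given as a 3x3 rotation matrix whose columns are the frame's x, y, z axes.
In Python, from station import env, effector, solver, viewer, workorder, search_frame, tip_of gives the robot as it stands. Calls block until the motion is done:
- env.reach(position, orientation): joint-space move of the TCP to a pose.
- env.movel(position, frame=None, rate=0.15): straight line of the TCP; frame=None keeps the orientation; rate is the mean speed in m/s.
- env.goto_joints(angles): joint-space move.
- effector.release() and effector.grasp(squeeze=None): open the fingers fully, or close them until they stop; squeeze is the grip in N (None keeps the last).
- env.pause(seconds).
- solver.inverse_kinematics(position, orientation): joint angles nearest the present ones, or None.
- env.sense(): the state.
- viewer.read_camera(name): name is "scene" or "top" or "wrist"; returns (picture, depth): 384x512x3 uint8, red, green, blue; 384x512 float32, m along the optical axis (not along the pixel's ray), 0 where there is no reading.
- viewer.camera_info(name): a dict with "intrinsics" (3x3 intrinsics, pixels), "eye" and "rotation" of the camera in the world; the wrist camera has in their place "T_tool_cam" (4x4, takes a point from camera to tool coordinates, whose origin is the TCP and whose axes are the flange's). Camera axes: x right, y up, looking along -z (the intrinsics and any distortion apply to the point x, -y, -z); pixel columns grow to the right and rows downward; lengths in m; the calibration is good to about 2 mm. A picture is of the moment at which its call begins: read the wrist's pose just before it. camera_info takes no time and is no camera call.
A pose or a line that the arm cannot do raises env.PlanningError and nothing moves.
- workorder.finish_job(): hands the job in; it is judged then, once.
Trained networks look in the newest picture that a camera, given by its name, has taken for a name from the list of things; names that differ only in an ending like _2 or _b are one class to them, and where a whole thing is asked for, a point or a joint stands for the part that bears it (a point fixed in the world has none). Each returns a list of dicts, best first, with "score" (0 to 1); they miss things now and then, are a little off and sometimes report something else, mostly with a low value. They report only what shows in the picture. A call takes as long as a camera call.
- search_frame(camera, name): "at" ([x, y, z] in m, in world coordinates, good to about 4 mm: the middle of the surface that is visible of it).
- tip_of(camera, name): "at" ([x, y, z] in m, in world coordinates, good to about 4 mm: a listed point, or the origin of a listed thing).
The state is a dict: "t": time; "joint_positions": joint angles; "joint_velocities": joint speeds; "tau": joint torques, N m; "ee_pos": TCP position; "tcp_rot": TCP orientation; "wrist_force": force on the tool from outside, world axes, zero at the start; "moment": the same for the moment, N m; "gripper_width": finger opening in m; "grasp_force": force on a finger pad.
Only numpy, scipy, OpenCV 4.12 (cv2) and the standard library are available. Lean on these libraries where they do the work, as an engineer would, in place of code of your own. Each camera call takes 0.05 s, during which the arm holds its last target. There are 200 camera calls.

## Task

The tall square stain bottle has tipped over in the reagent tray beside the microscope, between the two low containers. Stand it upright on its base, centred on the round printed spot on the tray floor, and let go of it. Leave the two low containers standing where they are.

Things in the scene. Friction and masses are not known exactly. Their poses are not given: they have to be found in the camera images.
- bottle: Tipped amber bottle: square body 50 x 50 x 76 mm, sloping shoulder, round black cap 30 mm wide spanning 86 to 110 mm from the base (total height 110 mm); about 0.14 kg, mass centre about 40 mm from the base. Origin: centre of the base's underside; z runs from base to cap. Starts lying flat on the tray floor, axis 25 mm above it, along the tray, cap roughly to +y. Its final yaw is free.
- mark: The spot: flat grey printed ring, 80 mm outer diameter, on the tray floor (nothing to feel; may be partly under the bottle). Origin: its centre, at the tray floor, 4 mm above the bench; z up, y along the tray. The tray is fixed, white, 170 x 430 mm outside, its lip 4 mm thick and 10 mm above the tray floor.
- jar: Low round amber jar, 58 mm in diameter, 75 mm tall, 0.18 kg, standing loose near one end of the tray (either end). Origin: centre of its underside, z up.
- flask: Low square white container, 54 x 54 mm, with a black cap, 73 mm tall overall, 0.18 kg, standing loose near the other end of the tray. Origin: centre of its underside, z up.

How it is judged:
At the end, for the whole second after the job is handed in: The tall bottle stands at rest on its base on the tray floor, upright within 10 degrees, its base centred on the printed spot within 20 mm; the jar and the low square container still stand (within 10 degrees), each within 20 mm of where it started (angle between each of bottle, jar, flask's own z axis and vertical below 0.17 rad and horizontal distance between bottle and mark below 0.02 m and z of bottle in the frame of mark below 0.006 m and linear speed of bottle below 0.02 m/s and distance of each of jar, flask from where it was at the start of the episode below 0.02 m); the robot touches nothing.
It fails at once if the round jar or the low square container is knocked over (angle between any of jar, flask's own z axis and vertical above 0.6 rad).
It also fails if it takes over 40 s, if anything falls off the work surface, if the arm or the gripper's body presses on something with over 40 N, if the wrist force passes 120 N, or if a joint passes its speed limit or range.

## Working session

There is one attempt and no reset: what is moved stays moved. The work goes in short steps, each a Python script; the robot and the scene stay as the last script left them, time stands still between calls to the robot, and variables do not carry over. Pictures are saved under pics/ and viewed, at most 10 in all, crops included, and the job is handed in when it is done.

```bash
mkdir -p pics; ls; python3 - <<'E'
from station import *
import cv2,numpy as np
for c in ["top","scene"]:
    p,d=viewer.read_camera(c); cv2.imwrite(f"pics/{c}0.png",p[:,:,::-1]); np.save(f"pics/{c}d.npy",d)
    i=viewer.camera_info(c); print(c,{k:np.round(v,3).tolist() if not isinstance(v,str) else v for k,v in i.items()})
    for n in ["bottle","mark","jar","flask"]:
        print(n,[(np.round(r["at"],3),round(r["score"],2)) for r in search_frame(c,n)[:2]],[(np.round(r["at"],3),round(r["score"],2)) for r in tip_of(c,n)[:2]])
s=env.sense();print(s["t"],s["tcp_rot"],s["ee_pos"])
E
```

```text
pics
top {'intrinsics': [[448.487, 0.0, 255.403], [0.0, 448.487, 192.274], [0.0, 0.0, 1.0]], 'eye': [0.468, 0.05, 0.932], 'rotation': [[-0.024, 0.989, -0.149], [-0.999, -0.02, 0.027], [0.024, 0.15, 0.988]]}
bottle [(array([ 0.589, -0.101,  0.059]), 0.7)] [(array([ 0.605, -0.154,  0.029]), 0.71)]
mark [(array([ 0.563, -0.109,  0.005]), 0.5)] [(array([ 0.589, -0.107,  0.002]), 0.49)]
jar [(array([ 0.586, -0.234,  0.077]), 0.6), (array([ 0.562, -0.108,  0.003]), 0.25)] [(array([ 0.591, -0.241,  0.004]), 0.93)]
flask [(array([0.552, 0.083, 0.06 ]), 0.77)] [(array([0.554, 0.085, 0.003]), 0.85)]
scene {'intrinsics': [[391.935, 0.0, 260.921], [0.0, 391.935, 188.717], [0.0, 0.0, 1.0]], 'eye': [0.835, 0.491, 0.459], 'rotation': [[-0.883, -0.287, 0.371], [0.469, -0.548, 0.693], [0.004, 0.786, 0.618]]}
bottle [(array([ 0.606, -0.086,  0.04 ]), 0.75)] [(array([ 0.608, -0.149,  0.026]), 0.82)]
mark [(array([ 0.622, -0.094,  0.005]), 0.63)] [(array([ 0.589, -0.107,  0.003]), 0.61)]
jar [(array([ 0.596, -0.223,  0.054]), 0.64)] [(array([ 0.587, -0.242,  0.006]), 0.68)]
flask [(array([0.565, 0.104, 0.049]), 0.72)] [(array([0.553, 0.087, 0.004]), 0.62)]
0.9 [[ 9.39141376e-01  3.43530892e-01 -3.31150550e-05]
 [ 3.43530891e-01 -9.39141377e-01 -3.73416828e-05]
 [-4.39277399e-05  2.36930751e-05 -9.99999999e-01]] [ 0.22330739 -0.61043501  0.21459866]
```

View pics/top0.png

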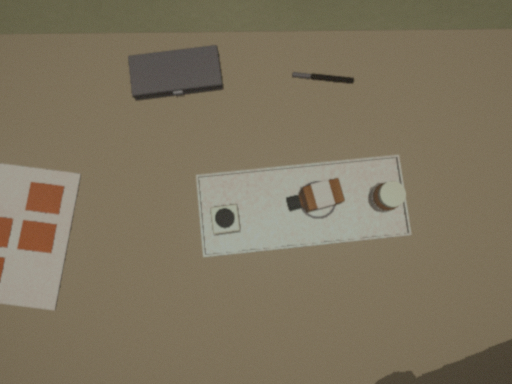

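View pics/scene0.png

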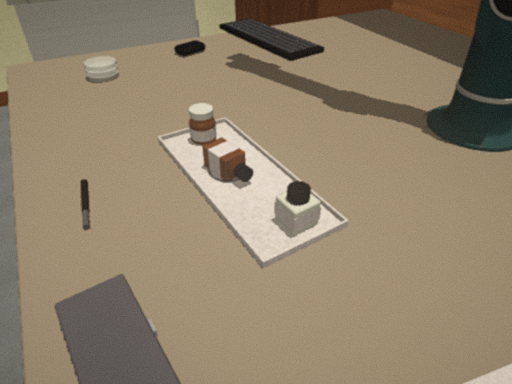

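The top view shows the bottle with body at ~(323,194) and cap at ~(294,202), lying partly over the ring at ~(319,200). The jar is at (392,196) and the flask at (225,218). The scene view agrees, and so do the network positions. Next I'll get the exact bottle axis from the depth image and check the IK for a tilted grasp.

```bash
cat > h.py <<'E'
from station import *
import numpy as np, cv2
from scipy.spatial.transform import Rotation as R
def cloud(c,d):
    i=viewer.camera_info(c);K=np.array(i["intrinsics"]);v,u=np.mgrid[:d.shape[0],:d.shape[1]]
    P=np.stack([(u-K[0,2])/K[0,0]*d,-(v-K[1,2])/K[1,1]*d,-d],-1)
    return P@np.array(i["rotation"]).T+np.array(i["eye"])
def tool(closing,approach):
    y=np.array(closing,float);z=np.array(approach,float);z/=np.linalg.norm(z);y-=z*(y@z);y/=np.linalg.norm(y)
    return np.stack([np.cross(y,z),y,z],1)
def box(c,d,x0=.52,x1=.68,y0=-.2,y1=.03,zmin=.02):
    P=cloud(c,d); m=(d>0)&(P[...,2]>zmin)&(P[...,0]>x0)&(P[...,0]<x1)&(P[...,1]>y0)&(P[...,1]<y1)
    return P[m]
E
python3 - <<'E'
from h import *
for c in ["top","scene"]:
    d=np.load(f"pics/{c}d.npy");B=box(c,d)
    T=B[B[:,2]>.047]
    for Q in (B,T):print(c,len(Q),Q.min(0).round(3),Q.max(0).round(3),cv2.minAreaRect((Q[:,:2]*1000).astype(np.float32)))
    if c=="top":
        P=cloud(c,d)
        for u,v in [(197,174),(401,155),(411,235),(204,256)]:
            print(P[v-1:v+2,u-1:u+2].reshape(-1,3).mean(0).round(3))
        p=cv2.imread("pics/top0.png")[150:250,260:420];cv2.imwrite("pics/crop.png",cv2.resize(p,None,fx=5,fy=5,interpolation=2))
        i=viewer.camera_info(c);K=np.array(i["intrinsics"]);q=(np.array([.589,-.107,.004])-i["eye"])@np.array(i["rotation"]);print("mark px",K[0,2]-K[0,0]*q[0]/q[2],K[1,2]+K[1,1]*q[1]/q[2])
E
```

```text
top 1279 [ 0.563 -0.15   0.02 ] [ 0.627 -0.037  0.058] ((591.2473754882812, -93.4228286743164), (50.80141067504883, 110.91678619384766), 13.884183883666992)
top 962 [ 0.564 -0.15   0.047] [ 0.627 -0.068  0.058] ((595.1310424804688, -108.35893249511719), (50.85820388793945, 79.55550384521484), 13.044964790344238)
[0.65  0.146 0.004]
[ 0.684 -0.291 -0.001]
[ 0.512 -0.298  0.002]
[0.479 0.132 0.008]
mark px 318.1806292965228 200.0677215631685
scene 1347 [ 0.566 -0.15   0.02 ] [ 0.63  -0.036  0.057] ((594.2125854492188, -92.3909912109375), (51.47316360473633, 111.25052642822266), 13.999553680419922)
scene 671 [ 0.566 -0.15   0.047] [ 0.63  -0.068  0.057] ((597.93701171875, -107.60752868652344), (50.877479553222656, 79.95914459228516), 14.898433685302734)
```

View pics/crop.png

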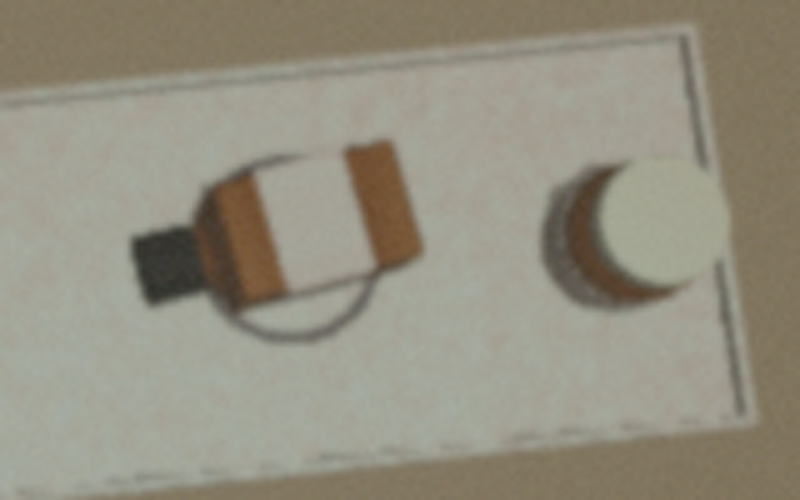

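The ring centre in the crop is about (295,248), which is full-image (319,200). The network mark projects to that same pixel. The bottle base is at about (0.606,-0.147), with its axis 14° off +y. Next I'll scan the IK over tilt and final heading.

```bash
cat >> h.py <<'E'
al=np.radians(14.);a=np.array([-np.sin(al),np.cos(al),0]);c=np.array([np.cos(al),np.sin(al),0]);Z=np.array([0,0,1.])
base=np.array([.606,-.147,.029]);mark=np.array([.589,-.107,.004])
S,DZ=.045,.008
def pick(t,s,lift=0):
    z=-Z*np.cos(t)-a*np.sin(t); g=base+S*a+(DZ+lift)*Z; return g+.019*z,tool(s*c,z)
def place(t,s,psi,lift=0):
    h=np.array([np.cos(psi),np.sin(psi),0]); z=-h*np.cos(t)-Z*np.sin(t)
    g=mark+(S+lift)*Z+DZ*h; return g+.019*z,tool(s*np.cross(Z,h),z)
E
python3 - <<'E'
from h import *
f=lambda q:q is not None
for s in (1,-1):
  for td in (0,15,25,35,45,55,65):
    t=np.radians(td)
    p=[f(solver.inverse_kinematics(*pick(t,s,l))) for l in (0,.06,.15)]
    r=[(k,''.join(str(int(f(solver.inverse_kinematics(*place(t,s,np.radians(k),l))))) for l in (0,.05,.12))) for k in range(-180,180,30)]
    print(s,td,p,[x for x in r if x[1]!='000'])
q=solver.inverse_kinematics(*pick(.7,1));print(q)
E
```

```text
1 0 [True, True, True] [(-180, '110'), (-150, '111'), (-120, '111'), (-90, '111'), (60, '111'), (90, '111'), (120, '111'), (150, '110')]
1 15 [True, True, True] [(-180, '100'), (-150, '111'), (-120, '111'), (-90, '111'), (-60, '110'), (60, '111'), (90, '111'), (120, '111'), (150, '110')]
1 25 [True, True, True] [(-150, '111'), (-120, '111'), (-90, '111'), (-60, '111'), (30, '100'), (60, '111'), (90, '111'), (120, '111'), (150, '110')]
1 35 [True, True, True] [(-180, '101'), (-150, '111'), (-120, '111'), (-90, '111'), (-60, '111'), (-30, '100'), (30, '111'), (60, '111'), (90, '111'), (120, '111'), (150, '111')]
1 45 [True, True, True] [(-180, '111'), (-150, '111'), (-120, '111'), (-90, '111'), (-60, '111'), (-30, '111'), (0, '111'), (30, '111'), (60, '111'), (90, '111'), (120, '111'), (150, '111')]
1 55 [True, True, True] [(-180, '111'), (-150, '111'), (-120, '111'), (-90, '111'), (-60, '111'), (-30, '111'), (0, '111'), (30, '111'), (60, '111'), (90, '111'), (120, '111'), (150, '111')]
1 65 [True, True, True] [(-180, '111'), (-150, '111'), (-120, '111'), (-90, '111'), (-60, '111'), (-
[... 675 characters left out ...]
, '111'), (120, '111'), (150, '111')]
-1 45 [True, True, True] [(-180, '111'), (-150, '111'), (-120, '111'), (-90, '111'), (-60, '111'), (-30, '111'), (0, '111'), (30, '111'), (60, '111'), (90, '111'), (120, '111'), (150, '111')]
-1 55 [True, True, True] [(-180, '111'), (-150, '111'), (-120, '111'), (-90, '111'), (-60, '111'), (-30, '111'), (0, '111'), (30, '111'), (60, '111'), (90, '111'), (120, '111'), (150, '111')]
-1 65 [True, True, True] [(-180, '111'), (-150, '111'), (-120, '111'), (-90, '111'), (-60, '111'), (-30, '111'), (0, '111'), (30, '111'), (60, '111'), (90, '111'), (120, '111'), (150, '111')]
[-0.17073186  0.72110772 -0.06868011  1.95818166  1.13485611  0.84506331
 -0.92890983]
```

```bash
cat >> h.py <<'E'
t0,psi0=np.radians(42),np.radians(-135)
E
python3 - <<'E'
from h import *
env.reach(*pick(t0,1,.16)); print(env.sense()["t"])
env.movel(pick(t0,1)[0],rate=.12)
s=env.sense();print(s["ee_pos"],pick(t0,1)[0],s["wrist_force"])
effector.grasp(40);s=env.sense();print(s["t"],s["gripper_width"],s["grasp_force"])
env.movel(pick(t0,1,.12)[0],rate=.12)
s=env.sense();print(s["t"],s["gripper_width"],s["grasp_force"],s["wrist_force"],s["joint_positions"])
for k in range(-180,-60,15):print(k,np.round(solver.inverse_kinematics(*place(t0,1,np.radians(k),.08)),2))
p,d=viewer.read_camera("scene");cv2.imwrite("pics/s1.png",p[:,:,::-1])
E
```

```text
3.15
[ 0.59865531 -0.11560481  0.02364148] [ 0.59818918 -0.11567253  0.02288025] [0.30416123 0.14351829 0.02945027]
5.3417 0.04972154277574675 39.966286439448595
6.4917 0.05005584379798147 39.96635863557458 [ 0.85373319 -0.67763105 -2.06430298] [ 0.17789542  0.59488502 -0.53416404  1.92290432  1.18067694  1.17333858
 -0.81723454]
-180 [ 0.22  0.41 -0.01  2.39  3.45  0.51  1.44]
-165 [ 1.38  1.03 -1.32  2.27  2.21  0.44 -2.79]
-150 [ 1.45  1.11 -1.34  2.16  1.47  0.31 -1.8 ]
-135 [ 1.33  0.9  -1.07  2.03 -0.16  0.34 -0.08]
-120 [ 1.25  0.91 -0.99  1.89 -0.19  0.62  0.13]
-105 [ 1.14  0.94 -0.92  1.74 -0.16  0.89  0.27]
-90 [ 1.05  0.99 -0.9   1.58 -0.08  1.12  0.37]
-75 [ 0.93  1.03 -0.85  1.44 -0.02  1.34  0.49]
```

View pics/s1.png

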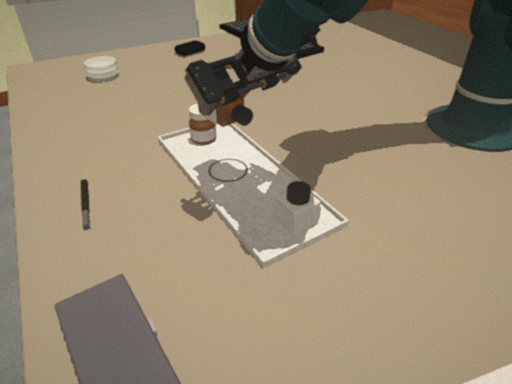

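The picture shows the bottle lifted, cap at (240,117), with the ring clear at (228,170) and both containers still standing. Next: refine the mark position, rotate the bottle upright above it, and check.

```bash
python3 - <<'E'
from h import *
for c_ in ["scene"]:
    viewer.read_camera(c_)
    i=viewer.camera_info(c_);K=np.array(i["intrinsics"]);q=(mark-i["eye"])@np.array(i["rotation"]);print("mark px",K[0,2]-K[0,0]*q[0]/q[2],K[1,2]+K[1,1]*q[1]/q[2])
    print([(np.round(r["at"],3),round(r["score"],2)) for r in tip_of(c_,"mark")[:2]])
psi=np.radians(-108)
P,Rm=place(t0,1,psi,.12)
D=np.linalg.norm(P-env.sense()["ee_pos"]);print(D)
try: env.movel(P,frame=Rm,rate=D/4)
except env.PlanningError as e: print("line",e); env.reach(P,Rm)
s=env.sense();print(s["t"],s["ee_pos"],P,s["gripper_width"],s["wrist_force"],np.round(s["joint_positions"],2))
p,d=viewer.read_camera("scene");cv2.imwrite("pics/s2.png",p[:,:,::-1])
E
```

```text
mark px 228.57144114620797 168.63922337619852
[(array([ 0.592, -0.107,  0.003]), 0.77)]
0.021531275784386277
10.7 [ 0.59095937 -0.10106986  0.15647119] [ 0.59089111 -0.10117977  0.15628652] 0.04988347783461571 [ 1.22083577 -0.3131417  -2.20018973] [ 1.26  0.98 -1.12  1.75  0.02  0.88  0.05]
```

View pics/s2.png

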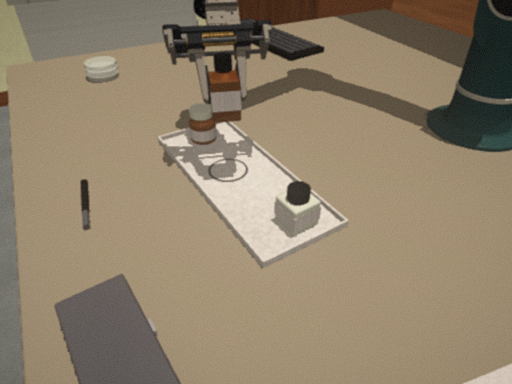

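The bottle hangs upright, body at (224,100), above the ring at (228,170). Lowering it with contact detection.

```bash
python3 - <<'E'
from h import *
psi=np.radians(-108)
f0=env.sense()["wrist_force"][2]
env.movel(place(t0,1,psi,.008)[0],rate=.1)
for l in np.arange(.006,-.0061,-.002):
    env.movel(place(t0,1,psi,l)[0],rate=.02)
    s=env.sense();f=s["wrist_force"][2]-f0;print(round(l,3),round(f,2),s["ee_pos"][2])
    if f>3:break
p,d=viewer.read_camera("scene");cv2.imwrite("pics/s3.png",p[:,:,::-1])
B=box("scene",d,.54,.64,-.16,-.05,.02);print(s["t"],s["gripper_width"],B.max(0))
print([(np.round(r["at"],3),round(r["score"],2)) for n in ("bottle","jar","flask") for r in tip_of("scene",n)[:1]])
E
```

```text
0.006 -0.96 0.04243682760531254
0.004 -1.43 0.04015225583190073
0.002 -0.55 0.038108385806640416
0.0 6.53 0.03722945990428429
13.0167 0.05008473869853435 [ 0.62854735 -0.07329039  0.1358402 ]
[(array([ 0.593, -0.11 , -0.   ]), 0.64), (array([ 0.59 , -0.241,  0.006]), 0.55), (array([0.55 , 0.087, 0.003]), 0.96)]
```

View pics/s3.png

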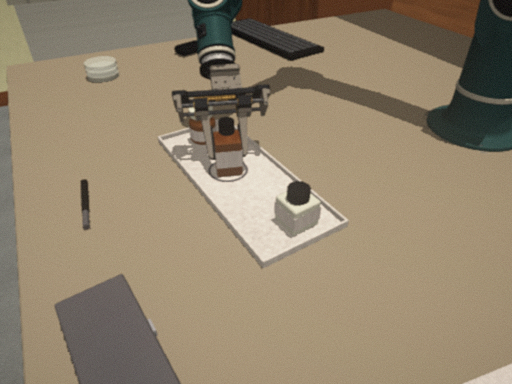

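The bottle stands in the ring at (229,170), upright and touching the floor. Releasing and backing off along the tool axis.

```bash
python3 - <<'E'
from h import *
effector.release(); env.pause(.3)
s=env.sense();z=s["tcp_rot"][:,2]
env.movel(s["ee_pos"]-.12*z,rate=.12); env.pause(.3)
print(env.sense()["t"],env.sense()["wrist_force"])
p,d=viewer.read_camera("scene");cv2.imwrite("pics/s4.png",p[:,:,::-1])
print([(n,np.round(r["at"],3),round(r["score"],2)) for n in ("bottle","jar","flask") for r in tip_of("scene",n)[:1]])
E
```

```text
15.725 [ 0.209459   -0.06160625  0.83832411]
[('bottle', array([ 0.591, -0.106,  0.003]), 0.79), ('jar', array([ 0.589, -0.244,  0.008]), 0.64), ('flask', array([0.553, 0.086, 0.001]), 0.75)]
```

View pics/s4.png

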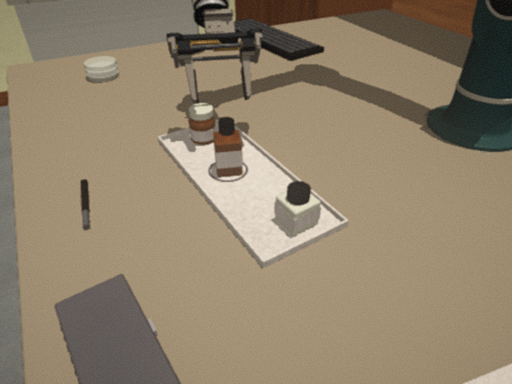

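The bottle stands upright, centred in the ring at (228,170). The jar (202,125) and flask (298,210) haven't moved, and the gripper is clear.

```bash
python3 -c "
from station import *
print(workorder.finish_job())"
```

```text
the job is handed in; nothing more can be done
None
```

The job is handed in: the bottle stands upright and released, measured within about 3 mm of the spot's centre; the jar and flask still stand, within about 3 mm of their start positions, but the hand-in call returned no verdict.

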